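# Hang slotted brackets in the wash carrier and latch its gate

### The arm

A 6-joint arm with a two-finger parallel gripper is mounted at the origin on a cart in front of the work surface, level with it; the furniture and walls round the work are solid. World frame = base frame: x ahead of the robot, y to its left, z up, the work surface at z = 0. Lengths are in mm, angles in rad, forces in N, time in s.
With the tool pointing down it reaches from about 225 to 725 mm from the base axis. Payload 3.1 kg.
Tool frame: the origin (TCP) lies at the very end of the fingers, on their centre line; the grasp point (between the pads) lies 19 mm behind it; z points along the fingers, y is the line along which they close (so a half turn about z gives the same grasp; the last joint's range is limited). The gripper opens to 85 mm and grips with 20 to 120 N. Pads are 22 mm wide; open, the fingers measure 114 mm over their backs; the gripper's body (76 mm by 85 mm) begins 54 mm behind the grasp point. The pads swing forward as they close: fully open they stand 13 mm farther back than shut.
Start: joints at [0.981, 0.048, 0.099, 1.622, 0, 1.443], TCP at [233.925, 469.996, 231.312] pointing down, gripper open.
Joint ranges: [-2.91, 2.91], [-0.99, 1.94], [-1.21, 1.42], [-2.12, 2.29], [-1.49, 1.47], [-3.14, 3.14]. Speed limits (rad/s): [2.79, 2.79, 3.14, 3.14, 3.14, 3.14].

### API

Orientations are given as a unit quaternion [x, y, z, w].
In Python, from rig import r gives the robot as it stands. Calls block until the motion is done:
- r.goto(position, orientation): joint-space move of the TCP to a pose.
- r.move_l(position, orientation=None, max_speed=150, until_force=None): straight line of the TCP; orientation=None keeps the orientation; max_speed is the mean speed in mm/s. With until_force (N) it stops when the force on the tool has changed by that much, and returns True; else False.
- r.move_j(angles): joint-space move.
- r.ungrasp() and r.close(): open the fingers fully, or close them until they stop; the grip force is fixed at half the most.
- r.pause(seconds).
- r.solve_ik(position, orientation): joint angles nearest the present ones, or None.
- r.sense(): the state.
- r.read_camera(name): name is "scene" or "side" or "wrist"; returns the picture (400x640x3 uint8, red, green, blue); there is no depth.
- r.calibration(name): a dict with "vfov" (degrees; the focal length in pixels is half the picture's height over the tangent of half this angle, whatever the lens; pixels are square), "cx", "cy" (the principal point, pixels), "origin" and "orientation" of the camera in the world. Camera axes: x right, y down, z forward; pixel columns grow to the right and rows downward; lengths in mm; the calibration is good to about 2 mm. The wrist camera is an equidistant fisheye: a pixel r from the principal point sees the ray r / f radians off the axis. A picture is of the moment at which its call begins: read the wrist's pose just before it. calibration takes no time and is no camera call; for the wrist camera it gives the pose at the moment of the call.
A pose or a line that the arm cannot do raises r.MotionError and nothing moves.
- r.finish_job(): hands the job in; it is judged then, once.
The state is a dict: "clock": time; "qpos": joint angles; "qvel": joint speeds; "effort": joint torques, N m; "tool_pos": TCP position; "ee_rot": TCP orientation; "contact_force": force on the tool from outside, world axes, zero at the start; "ft_torque": the same for the moment, N m; "opening": finger opening in mm; "finger_force": force on a finger pad.
Only numpy, scipy, OpenCV 4.12 (cv2) and the standard library are available. Lean on these libraries where they do the work, as an engineer would, in place of code of your own. Each camera call takes 0.05 s, during which the arm holds its last target. There are 200 camera calls.

### The job

Get the wash carrier ready: hang every slotted bracket that stands on the bench on the carrier's headed pins, one to a pin, each by its side slot slid over the pin behind the head and let down until the notch sits on the pin. When all of them hang freely, swing the keeper gate shut until its sprung tongue snaps in behind the strike. Leave the other things on the bench where they are.

Things in the scene. Friction and masses are not known exactly. Their poses are not given: they have to be found in the camera images.
- bracket_1: Loose T-bracket, 1 of up to 4 alike (some absent), standing on its heavy foot, 0.25 kg. Origin: centre of underside, z up, x normal to its upright plate, y along the plate's width. Dark steel foot 48 x 48 x 10 mm; aluminium plate 8 mm thick (x), 36 wide (y), centred on the foot, top at 112 mm. Solid from 68 mm up: grasp the top edge from above across the 8 mm. Slot: see notch.
- notch_1 (a point): Where the pin's axis lies when this bracket hangs seated: mid plate, 64 mm above the underside. The slot, 14 mm high (44 to 58 mm above the underside), is open at the plate's +y edge and runs in to y = -7 mm; there it widens upward into a notch 14 mm wide (y = -7 to 7 mm) with its top at 68 mm.
- bracket_2: Loose T-bracket, 1 of up to 4 alike (some absent), standing on its heavy foot, 0.25 kg. Origin: centre of underside, z up, x normal to its upright plate, y along the plate's width. Dark steel foot 48 x 48 x 10 mm; aluminium plate 8 mm thick (x), 36 wide (y), centred on the foot, top at 112 mm. Solid from 68 mm up: grasp the top edge from above across the 8 mm. Slot: see notch.
- notch_2 (a point): Where the pin's axis lies when this bracket hangs seated: mid plate, 64 mm above the underside. The slot, 14 mm high (44 to 58 mm above the underside), is open at the plate's +y edge and runs in to y = -7 mm; there it widens upward into a notch 14 mm wide (y = -7 to 7 mm) with its top at 68 mm.
- bracket_3: Loose T-bracket, 1 of up to 4 alike (some absent), standing on its heavy foot, 0.25 kg. Origin: centre of underside, z up, x normal to its upright plate, y along the plate's width. Dark steel foot 48 x 48 x 10 mm; aluminium plate 8 mm thick (x), 36 wide (y), centred on the foot, top at 112 mm. Solid from 68 mm up: grasp the top edge from above across the 8 mm. Slot: see notch.
- notch_3 (a point): Where the pin's axis lies when this bracket hangs seated: mid plate, 64 mm above the underside. The slot, 14 mm high (44 to 58 mm above the underside), is open at the plate's +y edge and runs in to y = -7 mm; there it widens upward into a notch 14 mm wide (y = -7 to 7 mm) with its top at 68 mm.
- bracket_4: Loose T-bracket, 1 of up to 4 alike (some absent), standing on its heavy foot, 0.25 kg. Origin: centre of underside, z up, x normal to its upright plate, y along the plate's width. Dark steel foot 48 x 48 x 10 mm; aluminium plate 8 mm thick (x), 36 wide (y), centred on the foot, top at 112 mm. Solid from 68 mm up: grasp the top edge from above across the 8 mm. Slot: see notch.
- notch_4 (a point): Where the pin's axis lies when this bracket hangs seated: mid plate, 64 mm above the underside. The slot, 14 mm high (44 to 58 mm above the underside), is open at the plate's +y edge and runs in to y = -7 mm; there it widens upward into a notch 14 mm wide (y = -7 to 7 mm) with its top at 68 mm.
- carrier: Fixed wash carrier. Axes: x to the back, y along the rail, z up; origin at bench height. Base plate x -56 to 44, y -172 to 158, 8 mm thick; end posts (20 wide, 108 high) with inner faces at y = -150 and 136; between them a level steel rail, 20 deep, 18 high (76 to 94 mm above the bench, front face at x = +20 mm, open beneath) with four headed pins pointing to the front (-x).
- pin_1 (a point): Pin 1 of 4 from the right (-y), 66 mm apart, 8 mm thick, along x; axes as carrier's. Point on its axis, 85 mm above the bench, 11 mm before the rail, 13 behind the 18 mm head (6 thick). A bracket comes in from the front at dy = -33 mm, between two heads, foot under the rail, 34 mm above the bench, its +y along carrier +y; slides to +y onto the pin; then down 13 mm. Fill from pin 4 rightward.
- pin_2 (a point): Pin 2 of 4 from the right (-y), 66 mm apart, 8 mm thick, along x; axes as carrier's. Point on its axis, 85 mm above the bench, 11 mm before the rail, 13 behind the 18 mm head (6 thick). A bracket comes in from the front at dy = -33 mm, between two heads, foot under the rail, 34 mm above the bench, its +y along carrier +y; slides to +y onto the pin; then down 13 mm. Fill from pin 4 rightward.
- pin_3 (a point): Pin 3 of 4 from the right (-y), 66 mm apart, 8 mm thick, along x; axes as carrier's. Point on its axis, 85 mm above the bench, 11 mm before the rail, 13 behind the 18 mm head (6 thick). A bracket comes in from the front at dy = -33 mm, between two heads, foot under the rail, 34 mm above the bench, its +y along carrier +y; slides to +y onto the pin; then down 13 mm. Fill from pin 4 rightward.
- pin_4 (a point): Pin 4 of 4 from the right (-y), 66 mm apart, 8 mm thick, along x; axes as carrier's. Point on its axis, 85 mm above the bench, 11 mm before the rail, 13 behind the 18 mm head (6 thick). A bracket comes in from the front at dy = -33 mm, between two heads, foot under the rail, 34 mm above the bench, its +y along carrier +y; slides to +y onto the pin; then down 13 mm. Fill from pin 4 rightward.
- gate (a joint): Keeper gate, rad: 0 shut (before the pin heads, against a stop), grows as it swings open to the front; 1.65 to 1.95 at the start; light, stays where it is left. Steel bar 10 mm thick, 36 high (67 to 103 mm above the bench), 272 long, upright hinge at the right (-y) post.
- gate_hinge (a point): The gate's hinge axis at the bar's mid height; axes as the carrier's. At gate angle a the bar runs from here along (-sin a, cos a) in these axes; its middle plane passes through the axis.
- gate_end (a point): Point on the gate's outer face (5 mm off its middle plane; the front when shut), 250 mm from the hinge, mid height, on a rubber pad: the place to push at the last. x: normal of the bar pointing inward; y: along the bar away from the hinge; z up.
- tongue (a joint): Sprung latch tongue at the gate's free end, m: 0 fully out, up to 0.011 pressed in. From about 0.1 rad before shut it rides up the sloped strike on the left post, pressed in about 7 mm, and snaps out behind it when the gate is almost at 0. Riding over takes 3 to 8 N at the gate's end. Once latched it cannot be pulled open.
- v_block: Bystander, loose: ground steel V block, 50x44x36 mm. Origin: centre of the underside.
- plug_gauge: Bystander, loose: plug gauge lying down, black handle, 19x94x17 mm. Origin: centre of the underside.

How it is judged:
By the outcome, as a careful person would: the job done as asked, in the order asked, and still so for the second after the job is handed in, with the robot touching nothing.
Of bracket_1, bracket_2, bracket_3, bracket_4 only 3 to 4 are there at a start; the rules pass over those that are not, and their reading is None.
At some moment in a run one of bracket_1, bracket_2, bracket_3, bracket_4 may be knocked a few centimetres aside while the robot is not near it.
It also fails if it takes over 208 s, if anything falls off the work surface, if the arm or the gripper's body presses on something with over 40 N, if the wrist force passes 120 N, or if a joint passes its speed limit or range.

## Working session

There is one attempt and no reset: what is moved stays moved. The work goes in short steps, each a Python script; the robot and the scene stay as the last script left them, time stands still between calls to the robot, and variables do not carry over. Pictures are saved under pics/ and viewed, at most 16 in all, crops included, and the job is handed in when it is done.

```bash
ls; mkdir -p pics; python3 - <<'E'
from rig import r
import cv2
for n in ["scene","side","wrist"]:
    c=r.calibration(n);print(n,c)
    cv2.imwrite(f"pics/a_{n}.png",r.read_camera(n)[:,:,::-1])
s=r.sense();print(s)
E
```

```text
pics
scene {'vfov': 56.859680858225616, 'cx': 321.2366054049285, 'cy': 194.58484885761567, 'origin': array([152.50225318, 754.06353913, 549.58720368]), 'orientation': array([-0.2553044 ,  0.84766363, -0.44267779,  0.14255671])}
side {'vfov': 56.5661163440845, 'cx': 317.7661719687446, 'cy': 189.80998283520944, 'origin': array([ 575.74122538, -504.13467185,  568.0792357 ]), 'orientation': array([ 0.88587159,  0.03539753, -0.01268823, -0.46240409])}
wrist {'vfov': 65.70646984690485, 'cx': 314.8170213045984, 'cy': 202.73927689043722, 'origin': array([163.82255108, 505.79657772, 373.0196456 ]), 'orientation': array([0.84003656, 0.51985267, 0.08063629, 0.13262566])}
{'clock': 0.15, 'qpos': array([ 9.81241114e-01,  4.86382427e-02,  9.79395454e-02,  1.62200210e+00,
       -1.07446524e-06,  1.44300694e+00]), 'qvel': array([ 0.00116618, -0.00153619,  0.0046515 , -0.0020231 ,  0.00039655,
        0.00079046]), 'effort': array([ 8.48898799e-04, -3.39259100e+01,  3.20424771e+01,  1.54219544e-02,
       -2.23873212e-04,  4.17107799e-06]), 'tool_pos': array([233.63974931, 469.608419  , 230.34697643]), 'ee_rot': array([ 2.28836993e-01,  9.73464290e-01, -8.91826433e-04, -3.33761106e-04]), 'contact_force': array([ 0.44633357, -0.60664219,  0.50502064]), 'ft_torque': array([-0.03106397,  0.00933076,  0.01939516]), 'finger_force': 0.0, 'opening': 85.41187502947173}
```

View pics/a_scene.png

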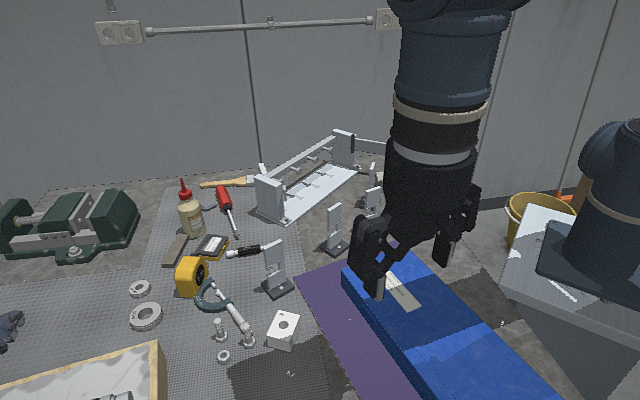

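View pics/a_side.png

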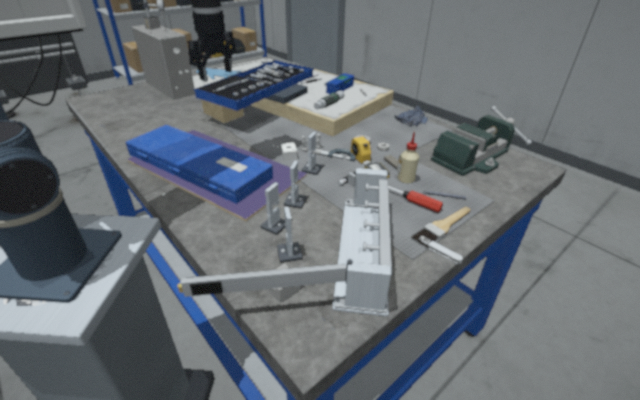

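View pics/a_wrist.png

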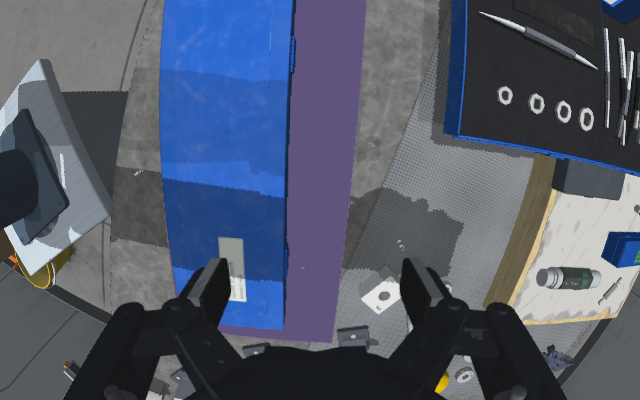

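The side view shows four brackets (feet near (272,226), (300,202), (290,250), (313,168)). The carrier is at about (365,240), and the gate is open with its free end at (190,287). The scene view shows the V block at (283,328) and the plug gauge at (250,250). Next I'll cast rays to get rough positions.

```bash
cat > h.py <<'E'
from rig import r
import numpy as np, cv2
from scipy.spatial.transform import Rotation as R
def rays(c,px,fish=False):
    px=np.atleast_2d(np.array(px,float)); f=200/np.tan(np.radians(c['vfov']/2))
    d=(px-[c['cx'],c['cy']])/f
    if fish:
        t=np.linalg.norm(d,axis=1,keepdims=True); v=np.hstack([d/np.maximum(t,1e-9)*np.sin(t),np.cos(t)])
    else: v=np.hstack([d,np.ones((len(d),1))])
    return R.from_quat(c['orientation']).apply(v)
def cast(c,px,z,fish=False):
    v=rays(c,px,fish); o=c['origin']
    return o+v*((z-o[2])/v[:,2:3])
def proj(c,P,fish=False):
    v=R.from_quat(c['orientation']).inv().apply(np.atleast_2d(P)-c['origin']); f=200/np.tan(np.radians(c['vfov']/2))
    if fish:
        n=np.linalg.norm(v[:,:2],axis=1,keepdims=True); t=np.arctan2(n,v[:,2:3]); return v[:,:2]/n*t*f+[c['cx'],c['cy']]
    return v[:,:2]/v[:,2:3]*f+[c['cx'],c['cy']]
def down(yaw):  # tool z down, tool y (closing line) at world angle yaw
    y=np.array([np.cos(yaw),np.sin(yaw),0]);z=np.array([0,0,-1.]);x=np.cross(y,z)
    return R.from_matrix(np.array([x,y,z]).T).as_quat()
E
python3 - <<'E'
from h import *
np.set_printoptions(precision=1,suppress=True)
cs=r.calibration('side');cc=r.calibration('scene')
print('side feet\n',cast(cs,[(272,226),(300,202),(290,250),(313,168)],10))
print('carrier base corners side\n',cast(cs,[(335,305),(386,312)],8))
print('gate end\n',cast(cs,[(190,287)],85),'hinge',cast(cs,[(345,270)],85))
print('scene feet\n',cast(cc,[(277,287),(337,246),(372,212)],10), cast(cc,[(282,330),(245,252)],20))
print('scene carrier\n',cast(cc,[(286,224),(254,209),(360,167)],8))
print(cast(cc,[(268,178),(345,131)],108))
s=r.sense();c=r.calibration('wrist')
T=R.from_quat(s['ee_rot'])
print('cam in tool',T.inv().apply(c['origin']-s['tool_pos']), (T.inv()*R.from_quat(c['orientation'])).as_matrix())
E
```

```text
side feet
 [[427.9 139.9  10. ]
 [481.5 237.1  10. ]
 [479.7  65.7  10. ]
 [500.1 402.   10. ]]
carrier base corners side
 [[580.4 -66.5   8. ]
 [672.2 -74.2   8. ]]
gate end
 [[ 340.5 -110.5   85. ]] hinge [[594.4 -51.6  85. ]]
scene feet
 [[495.4 410.5  10. ]
 [460.5 252.1  10. ]
 [453.5 104.9  10. ]] [[423.2 483.5  20. ]
 [604.8 380.6  20. ]]
scene carrier
 [[600.5 251.2   8. ]
 [703.1 248.2   8. ]
 [583.2 -69.7   8. ]]
[[654.9 236.9 108. ]
 [635.9 -69.5 108. ]]
cam in tool [  78.7    1.1 -142.8] [[-0.  -1.  -0.3]
 [ 1.  -0.  -0. ]
 [ 0.  -0.3  1. ]]
```

```bash
python3 - <<'E'
from h import *
import pickle
np.set_printoptions(precision=3,suppress=True)
for i,y in enumerate([300,80]):
    q=r.solve_ik([430,y,350],down(-np.pi/2)); print(q)
    r.goto([430,y,350],down(-np.pi/2)); r.pause(0.3)
    c=r.calibration('wrist'); im=r.read_camera('wrist')
    pickle.dump((c,im),open(f'v{i}.pkl','wb')); cv2.imwrite(f'pics/b{i}.png',im[:,:,::-1])
    print(c['origin'],r.sense()['clock'])
E
```

```text
[ 0.481  0.116  0.413  1.868  0.    -2.66 ]
[508.993 301.032 492.749] 3.9167
[ 0.03  -0.111  0.186  1.868  0.    -3.111]
[509.187  82.029 492.609] 5.15
```

View pics/b0.png

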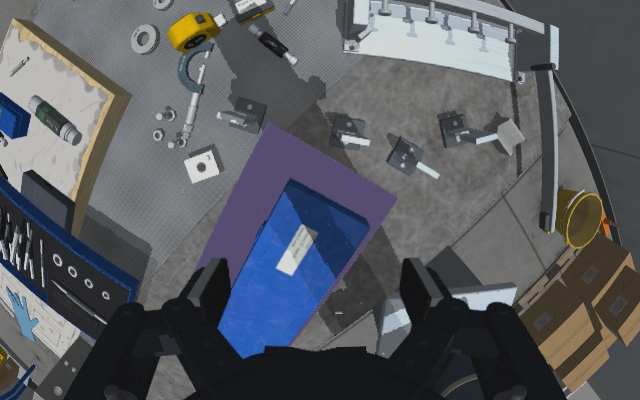

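View pics/b1.png

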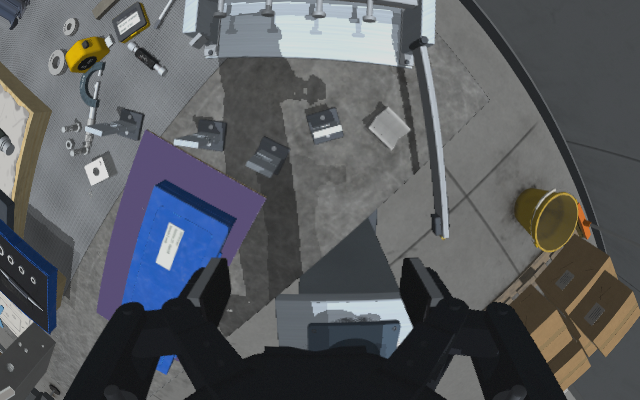

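b1 shows four brackets at about (118,124), (205,135), (267,157) and (325,125). The rail with its pins is along the top, and the gate runs from (420,45) to (440,235). Next come a close carrier look and a close look at each bracket, put together as montages.

```bash
python3 - <<'E'
from h import *
import pickle
np.set_printoptions(precision=1,suppress=True)
c0,_=pickle.load(open('v0.pkl','rb'));c1,_=pickle.load(open('v1.pkl','rb'))
print('feet v1\n',cast(c1,[(124,118),(213,132),(268,155),(324,122)],10,True))
print('feet v0\n',cast(c0,[(250,110),(350,130),(405,155),(453,127)],10,True))
print('square', cast(c0,[(505,135)],0,True),cast(c1,[(389,127)],0,True))
print('gate end v1',cast(c1,[(445,236)],103,True))
v=[]
for i,y in enumerate([60,140]):
    r.goto([530,y,250],down(-np.pi/2)); r.pause(0.3)
    c=r.calibration('wrist'); im=r.read_camera('wrist'); v.append((c,im))
pickle.dump(v,open('car.pkl','wb'))
m=np.vstack([im[0:230,60:600] for c,im in v]); m=cv2.resize(m,None,fx=1.3,fy=1.3,interpolation=cv2.INTER_CUBIC)
print(m.shape); cv2.imwrite('pics/car.png',m[:,:,::-1]); print(r.sense()['clock'])
E
```

```text
feet v1
 [[509.6 417.1  10. ]
 [472.7 245.4  10. ]
 [432.8 156.   10. ]
 [484.4  67.7  10. ]]
feet v0
 [[505.2 401.8  10. ]
 [472.2 246.2  10. ]
 [434.3 155.2  10. ]
 [484.7  72.5  10. ]]
square [[478.5 -43.    0. ]] [[478.3 -37.4   0. ]]
gate end v1 [[ 332.4 -109.   103. ]]
(598, 702, 3)
16.0
```

View pics/car.png

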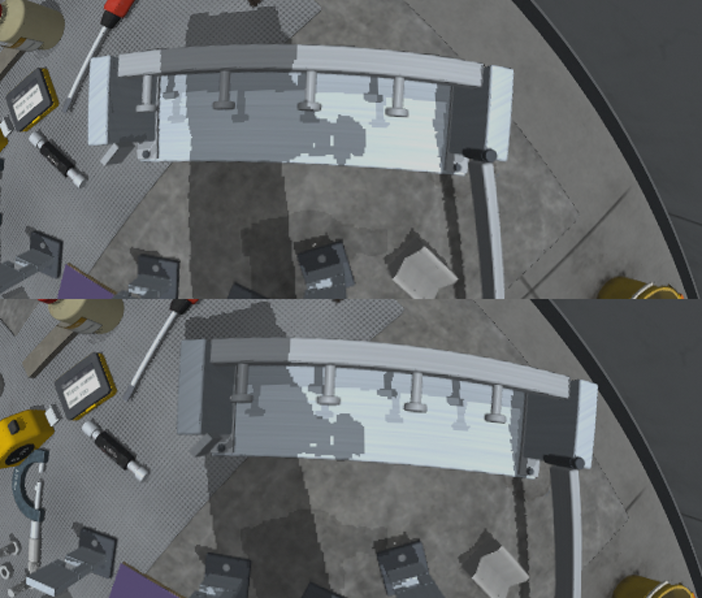

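```bash
python3 - <<'E'
from h import *
import pickle
np.set_printoptions(precision=1,suppress=True)
v=pickle.load(open('car.pkl','rb'))
def px(a,k): return np.array(a,float)/1.3+[60,0]-[0,230*k]
H=[[(147,107),(224,104),(311,104),(398,111)],[(240,396),(329,399),(415,406),(495,417)]]
J=[[(148,80),(224,74),(311,74),(398,80)],[(242,366),(330,370),(415,376),(497,387)]]
RF=[[(118,78),(190,73),(300,71),(400,76),(481,85)],[(211,364),(300,365),(400,373),(500,386),(568,397)]]
BC=[[(136,160),(466,175)],[(215,455),(538,478)]]
for k in (0,1):
    c=v[k][0]
    print('heads z92',cast(c,px(H[k],k),92,True)[:,:2].tolist())
    print('joints z89',cast(c,px(J[k],k),89,True)[:,:2].tolist())
    print('rail top front',cast(c,px(RF[k],k),94,True)[:,:2].tolist())
    print('base front corners',cast(c,px(BC[k],k),8,True)[:,:2].tolist())
print('hinge top',cast(v[0][0],px([(490,155)],0),108,True),cast(v[1][0],px([(579,463)],1),108,True))
E
```

```text
heads z92 [[641.0708445357261, 205.1647742562247], [637.4233988089651, 140.99878804008918], [634.6263918169999, 75.67397300598992], [630.2333680562095, 11.653847463086848]]
joints z89 [[663.4486892270119, 205.42952467092132], [661.2470139984165, 141.64170236421572], [657.8869751964503, 75.77016502936024], [654.327781830705, 11.267165669979853]]
rail top front [[668.2396201270892, 230.72937424896958], [663.798733783227, 167.33869072228373], [659.5431052560579, 83.52201470470477], [656.7225247516521, 10.596055899679953], [654.816175573581, -52.66495898833801]]
base front corners [[596.6649590124528, 260.84057322614717], [576.7543011368118, -72.16886356170855]]
heads z92 [[641.9786927236956, 208.5388846408979], [637.5253909055062, 142.4973021823885], [633.8629489984266, 78.82006179510267], [630.1221414905538, 14.320800357674585]]
joints z89 [[665.6873472311582, 207.58882347278848], [660.0754989916858, 141.75013271894468], [657.3899668556812, 78.30429300779495], [654.6658638792167, 11.709293232608303]]
rail top front [[668.3844570860147, 230.48163370295538], [663.3710439634141, 163.50293303670398], [658.2526215083168, 90.5797492619287], [655.0151876597101, 11.265563068246053], [654.5870515684045, -52.54340062726584]]
base front corners [[594.8792952077629, 253.7577622819954], [577.4179651046518, -74.73150427784321]]
hinge top [[601.1 -56.  108. ]] [[600.7 -57.4 108. ]]
```

```bash
cat >> h.py <<'E'
import pickle
def look(x,y,z=180):
    r.goto([x-20,y,z],down(-np.pi/2 if False else -np.pi/2)); r.pause(0.3)
    return r.calibration('wrist'), r.read_camera('wrist')
E
python3 - <<'E'
from h import *
np.set_printoptions(precision=1,suppress=True)
v=pickle.load(open('car.pkl','rb'))
H=[[(147,107),(224,104),(311,104),(398,111)],[(240,396),(329,399),(415,406),(495,417)]]
rows=[]
for k in (0,1):
    t=[]
    for a in H[k]:
        p=np.array(a)/1.3+[60,-230*k]; u,w=np.round(p).astype(int)-[25,35]
        t.append(cv2.resize(v[k][1][w:w+50,u:u+50],(200,200),interpolation=cv2.INTER_CUBIC)); print(k,u,w)
    rows.append(np.hstack(t))
cv2.imwrite('pics/pins.png',np.vstack(rows)[:,:,::-1])
b=[]
for (x,y) in [(484,70),(433,155.5),(472,246),(507,409)]:
    c,im=look(x,y); p=proj(c,[x,y,60],True)[0]; print(p, c['origin']); b.append((c,im))
pickle.dump(b,open('br.pkl','wb'))
t=[cv2.resize(im[80:270,190:445],(400,298),interpolation=cv2.INTER_CUBIC) for c,im in b]
cv2.imwrite('pics/br.png',np.vstack([np.hstack(t[:2]),np.hstack(t[2:])])[:,:,::-1])
print(r.sense()['clock'])
E
```

```text
0 148 47
0 207 45
0 274 45
0 341 50
1 220 40
1 288 42
1 354 47
1 416 56
[316.5 175.9] [543.9  71.5 323.9]
[315.1 175.2] [492.5 155.7 322.7]
[314.9 174.5] [530.9 246.  323.1]
[314.7 174.9] [566.3 408.8 323.5]
19.6167
```

View pics/pins.png

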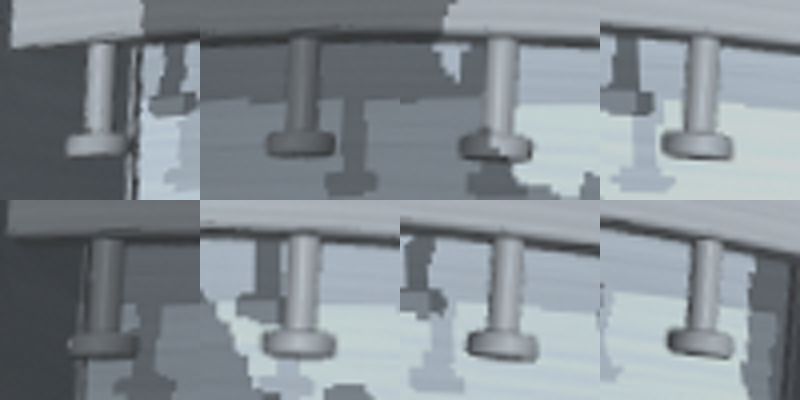

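View pics/br.png

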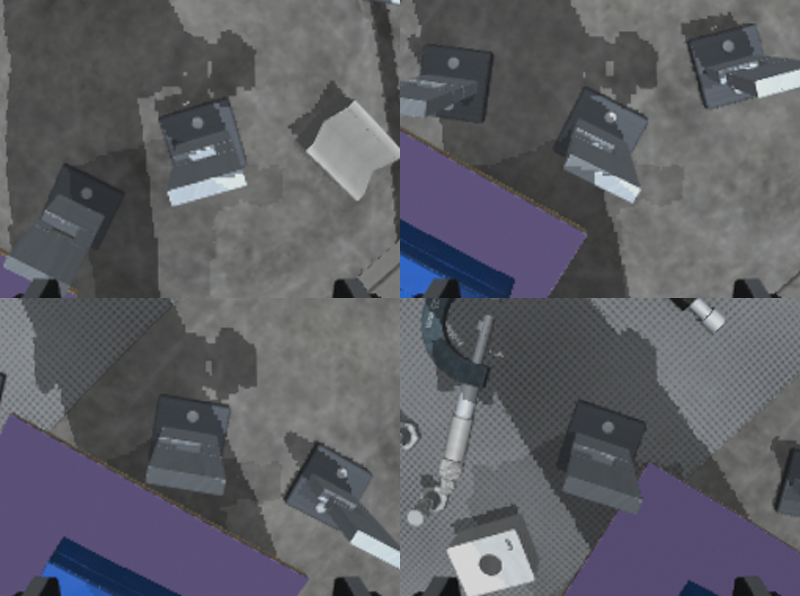

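```bash
python3 - <<'E'
from h import *
np.set_printoptions(precision=1,suppress=True)
v=pickle.load(open('car.pkl','rb'))
uw=[[(148,47),(207,45),(274,45),(341,50)],[(220,40),(288,42),(354,47),(416,56)]]
Hd=[[(98,142),(101,143),(97,147),(98,144)],[(103,144),(100,145),(103,147),(101,144)]]
St=[[(102,45),(104,45),(101,45),(104,45)],[(108,45),(104,45),(109,45),(107,45)]]
A=[];B=[]
for k in (0,1):
    f=lambda a:(np.array(a)+.5)/4-.5+np.array(uw[k])
    A.append(cast(v[k][0],f(Hd[k]),87,True)[:,:2]);B.append(cast(v[k][0],f(St[k]),86,True)[:,:2])
print(A,B); A=np.mean(A,0);B=np.mean(B,0);print(A,B)
m=(A+B)/2
d=m[0]-m[3];print('spread',np.linalg.norm(d),'slope',d[0]/d[1],'mean',A.mean(0),B.mean(0))
b=pickle.load(open('br.pkl','rb'));t=[]
cen=[(203,150),(200,145),(190,445-298),(200,455-298)]
for (c,im),(x,y) in zip(b,cen):
    u=int(190+x*255/400)-40;w=int(80+y*190/298)-30;print(u,w)
    t.append(cv2.resize(im[w:w+60,u:u+80],(400,300),interpolation=cv2.INTER_CUBIC))
cv2.imwrite('pics/brz.png',cv2.convertScaleAbs(np.vstack([np.hstack(t[:2]),np.hstack(t[2:])])[:,:,::-1],alpha=1.3))
E
```

```text
[array([[641.9, 208.7],
       [637.5, 142.8],
       [633.7,  77.2],
       [630.3,  11.9]]), array([[641.5, 208.9],
       [637.1, 143. ],
       [633.2,  77.6],
       [629.6,  12.1]])] [array([[668.1, 207.7],
       [662.8, 142.1],
       [659.4,  76.3],
       [655.5,  10.3]]), array([[666.9, 207.8],
       [662.4, 142. ],
       [659.4,  76. ],
       [656. ,  10.4]])]
[[641.7 208.8]
 [637.3 142.9]
 [633.5  77.4]
 [629.9  12. ]] [[667.5 207.7]
 [662.6 142. ]
 [659.4  76.1]
 [655.7  10.3]]
spread 197.47140253303493 slope 0.05963008346505929 mean [635.6 110.3] [661.3 109.1]
279 145
277 142
271 143
277 150
```

View pics/brz.png

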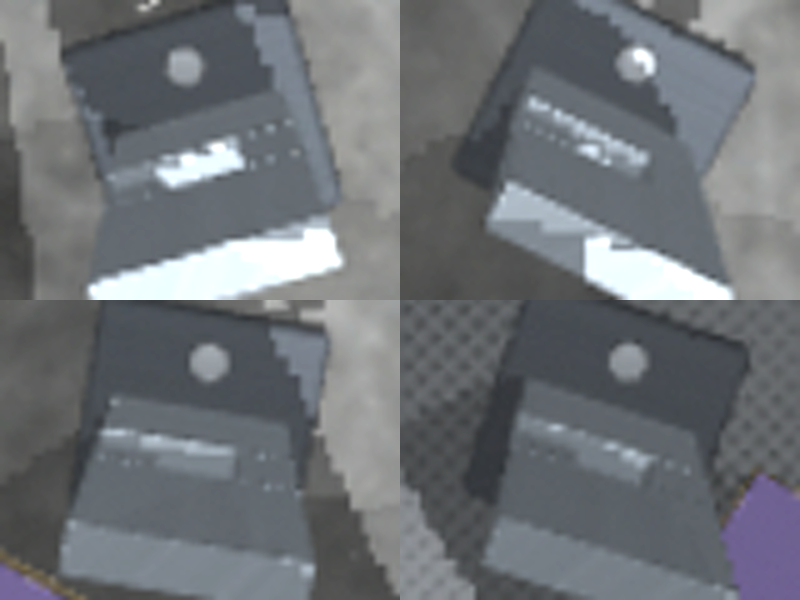

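The tiles show the slot ledge running in from the left edge on all four brackets, so every slot opens towards +y. I'll take one more zoom on the plate tops for sharp corners.

```bash
python3 - <<'E'
from h import *
b=pickle.load(open('br.pkl','rb'));t=[]
cen=[(207,190),(203,177),(187,482-298),(203,498-298)]
for (c,im),(x,y) in zip(b,cen):
    u=int(190+x*255/400)-32;w=int(80+y*190/298)-24;print(u,w)
    g=im[w:w+48,u:u+64].astype(np.float32); g=np.clip((g-40)*1.4,0,255).astype(np.uint8)
    t.append(cv2.resize(g,(400,300),interpolation=cv2.INTER_CUBIC))
m=np.vstack([np.hstack(t[:2]),np.hstack(t[2:])])[:,:,::-1].copy()
for k in range(0,800,50): cv2.line(m,(k,0),(k,4),(0,0,255),1)
for k in range(0,600,50): cv2.line(m,(0,k),(4,k),(0,0,255),1); cv2.line(m,(400,k),(404,k),(0,0,255),1)
cv2.imwrite('pics/brt.png',m)
E
```

```text
289 177
287 168
277 173
287 183
```

View pics/brt.png

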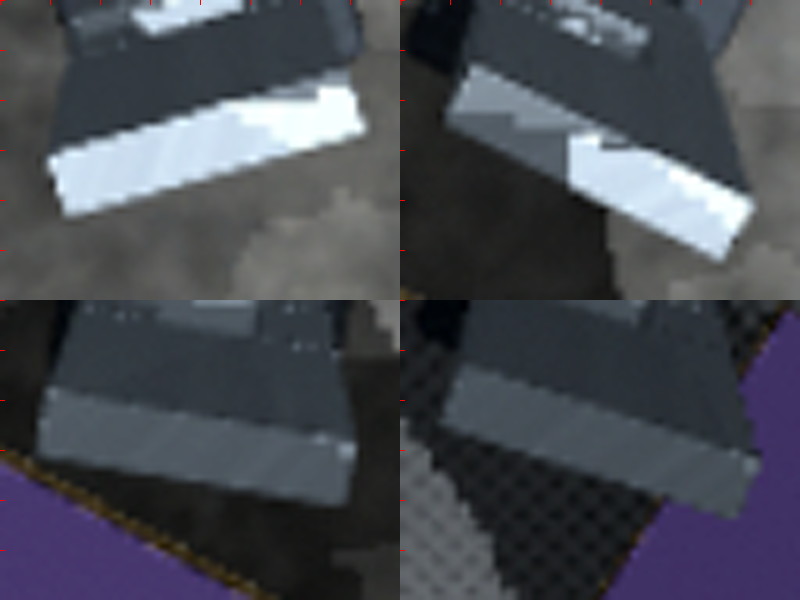

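```bash
cat >> h.py <<'E'
PSI=-0.056
CY=np.array([-np.sin(PSI),np.cos(PSI)]); CX=np.array([np.cos(PSI),np.sin(PSI)])
E
python3 - <<'E'
from h import *
np.set_printoptions(precision=2,suppress=True)
b=pickle.load(open('br.pkl','rb'))
Q={'D':(0,(289,177),[(48,158),(350,70),(366,130),(66,216)]),'C':(1,(287,168),[(70,65),(353,203),(325,262),(45,120)]),
'B':(2,(277,173),[(50,88),(355,140),(347,206),(38,155)]),'A':(3,(287,183),[(65,66),(360,158),(340,218),(42,122)])}
out={}
for n,(k,o,q) in Q.items():
    p=(np.array(q)+.5)/6.25-.5+np.array(o)
    P=cast(b[k][0],p,112,True)[:,:2]
    e=(P[0]+P[3]-P[1]-P[2])/2  # towards +y
    yaw=np.arctan2(-e[0],e[1])
    print(n,P.mean(0),'yaw',yaw,'len',np.linalg.norm(e),'w',np.linalg.norm((P[0]+P[1]-P[2]-P[3])/2))
    out[n]=(*P.mean(0),yaw)
    for a in (yaw,yaw+np.pi): print(a,r.solve_ik([*P.mean(0),82],down(a)))
pickle.dump(out,open('poses.pkl','wb'))
B=np.array([[667.5,207.7],[662.6,142],[659.4,76.1],[655.7,10.3]]);A=np.array([[641.7,208.8],[637.3,142.9],[633.5,77.4],[629.9,12.]])
m=(A.mean(0)+B.mean(0))/2
print('stem end in carrier coords relative to heads',(B-A)@CX)
for s in (0,np.pi): print([r.solve_ik([645,y,116],down(PSI+s)) for y in (207,10)])
E
```

```text
D [478.42  66.59] yaw 0.2941476581373581 len 36.07058676565173 w 7.370034281021275
0.2941476581373581 [-0.   -0.04 -0.29  1.32  0.    1.28]
3.435740311727151 [-0.   -0.04 -0.29  1.32  0.   -1.87]
C [431.32 153.11] yaw -0.4797993305094729 len 36.0629926233207 w 7.38018314862973
-0.4797993305094729 [ 0.19 -0.11 -0.35  1.33  0.    2.25]
2.66179332308032 [ 0.19 -0.11 -0.35  1.33  0.   -0.9 ]
B [467.9  250.79] yaw -0.17626597105164796 len 35.52994437410042 w 8.005512163732508
-0.17626597105164796 [ 0.37  0.08 -0.16  1.33  0.    2.11]
2.9653266825381452 [ 0.37  0.08 -0.16  1.33  0.   -1.03]
A [496.36 405.87] yaw -0.32454291425108656 len 36.099155905720295 w 7.459670675534197
-0.32454291425108656 [0.58 0.37 0.17 1.38 0.   2.48]
2.8170497393387066 [ 0.58  0.37  0.17  1.38  0.   -0.67]
stem end in carrier coords relative to heads [25.82 25.31 25.93 25.85]
[array([0.21, 0.45, 0.35, 1.47, 0.  , 1.84]), array([-0.09,  0.37,  0.24,  1.44,  0.  ,  1.54])]
[array([ 0.21,  0.45,  0.35,  1.47,  0.  , -1.3 ]), array([-0.09,  0.37,  0.24,  1.44,  0.  , -1.6 ])]
```

```bash
cat >> h.py <<'E'
LOOK={'D':(484,70,0),'C':(433,155.5,1),'B':(472,246,2),'A':(507,409,3)}
PM=np.array([651.0,109.7]); G=82.
def pin(i): return PM+CY*((i-2.5)*66)
def st(tag):
    s=r.sense(); print(tag,'t',round(s['clock'],1),'pos',np.round(s['tool_pos'],1),'F',np.round(s['contact_force'],1),'op',round(s['opening'],1)); return s
def moved(n):
    x,y,k=LOOK[n]; c,im=look(x,y); c0,im0=pickle.load(open('br.pkl','rb'))[k]
    d=cv2.absdiff(im,im0)[130:235,260:370].mean(); print(n,'diff',d); return d,c,im
def pick(n):
    x,y,yaw=pickle.load(open('poses.pkl','rb'))[n]; q=down(yaw+np.pi)
    r.goto([x,y,175],q); r.move_l([x,y,G],max_speed=100); r.pause(.2); st('at'); r.close(); s=st('grasp')
    r.move_l([x,y,230],max_speed=150); return s
def hang(i,dz=0,dy=0):
    q=down(PSI+np.pi); P=pin(i)+CY*dy; f=P-33*CY-64*CX
    r.goto([*f,230],q); r.move_l([*f,G+34+dz],max_speed=120); r.pause(.2); st('front')
    e=P-33*CY
    if r.move_l([*e,G+34+dz],max_speed=60,until_force=15): st('BLOCK in'); return False
    st('in')
    if r.move_l([*P,G+34+dz],max_speed=40,until_force=15): st('BLOCK slide'); return False
    st('slid')
    h=r.move_l([*P,G+20.5+dz],max_speed=25,until_force=8); st(f'down {h}')
    return True
def release(i):
    r.ungrasp(); p=r.sense()['tool_pos']; r.move_l([p[0],p[1],230],max_speed=120); st('up')
E
python3 - <<'E'
from h import *
d,_,_=moved('A')
if d<6:
    s=pick('A')
    if s['opening']>4: print(hang(4))
E
```

```text
A diff 3.9995093795093797
at t 23.1 pos [496.9 406.3  83.1] F [ 0.6 -0.  -1.3] op 85.3
grasp t 23.8 pos [496.6 405.8  82. ] F [ 1.2 -0.3 -0.1] op 7.4
front t 27.2 pos [591.5 179.3 117.2] F [-0.4 -0.3 -2.1] op 7.4
in t 28.5 pos [654.4 175.7 116. ] F [ 0.6  0.3 -3. ] op 7.3
slid t 29.4 pos [656.4 208.3 115.9] F [-0.6 -1.9 -1.6] op 7.4
down False t 30.1 pos [656.1 208.4 101.9] F [-0.4 -0.5 -3.2] op 7.0
True
```

```bash
python3 - <<'E'
from h import *
st('now')
h=r.move_l([*pin(4),G+19],max_speed=15,until_force=6); st(h)
c=r.calibration('scene'); im=r.read_camera('scene')
p=proj(c,[[*pin(4),85]])[0].astype(int); print(p)
a=cv2.resize(im[p[1]-60:p[1]+50,p[0]-70:p[0]+80],(600,440),interpolation=cv2.INTER_CUBIC)
cv2.imwrite('pics/h4.png',a[:,:,::-1])
E
```

```text
now t 30.1 pos [656.1 208.4 101.9] F [-0.4 -0.5 -3.2] op 7.0
False t 30.4 pos [656.5 208.4 100.9] F [ 0.4 -1.1 -2.5] op 7.5
[276 180]
```

View pics/h4.png

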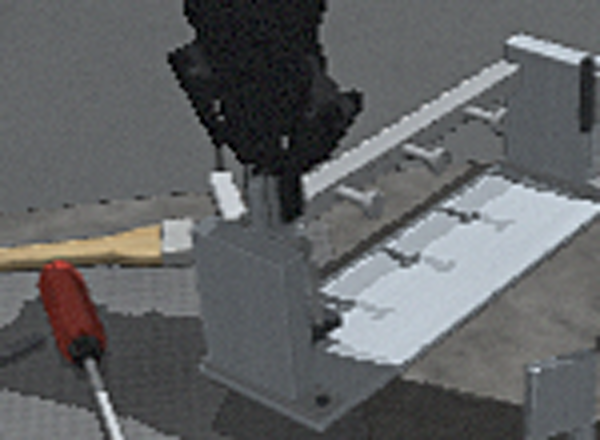

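The post hides the seat here, but a free 15 mm drop is only possible if the pin is in the notch. I'll creep down until it touches, then release.

```bash
python3 - <<'E'
from h import *
s=st('a')
h=r.move_l([*pin(4),G+15.5],max_speed=8,until_force=4); s=st(h)
if s['tool_pos'][2]>98.5: release(4)
E
```

```text
a t 30.4 pos [656.5 208.4 101. ] F [-0.1 -1.7 -2.9] op 6.8
True t 30.8 pos [656.8 208.3  99.7] F [1.1 0.4 4.7] op 7.1
up t 32.8 pos [654.7 206.9 229. ] F [-0.6  0.2 -0.3] op 85.3
```

```bash
sed -i 's/h=r.move_l(\[\*P,G+20.5+dz\],max_speed=25,until_force=8)/r.move_l([*P,G+22+dz],max_speed=40,until_force=8); h=r.move_l([*P,G+15.5],max_speed=8,until_force=4)/' h.py
python3 - <<'E'
from h import *
d,_,_=moved('B')
if d<6:
    s=pick('B')
    if s['opening']>4 and hang(3,dz=-1.5):
        if r.sense()['tool_pos'][2]>98: release(3)
E
```

```text
B diff 9.232784992784993
```

```bash
python3 - <<'E'
from h import *
o={}
t=[]
for n in 'BCD':
    d,c,im=moved(n); o[n]=(c,im)
    k=LOOK[n][2]; im0=pickle.load(open('br.pkl','rb'))[k][1]
    t.append((im,im0))
pickle.dump(o,open('br2.pkl','wb'))
st('')
f=lambda im:cv2.resize(np.clip((im[145:225,262:372].astype(float)-40)*1.4,0,255).astype(np.uint8),(400,291),interpolation=cv2.INTER_CUBIC)
m=np.vstack([np.hstack([f(t[0][0]),f(t[0][1])]),np.hstack([f(t[1][0]),f(t[2][0])])])
cv2.imwrite('pics/re.png',m[:,:,::-1])
E
```

```text
B diff 8.994430014430014
C diff 4.380519480519481
D diff 5.1380952380952385
 t 36.7 pos [463.7  70.8 180.1] F [0.1 0.4 0.4] op 85.4
```

View pics/re.png

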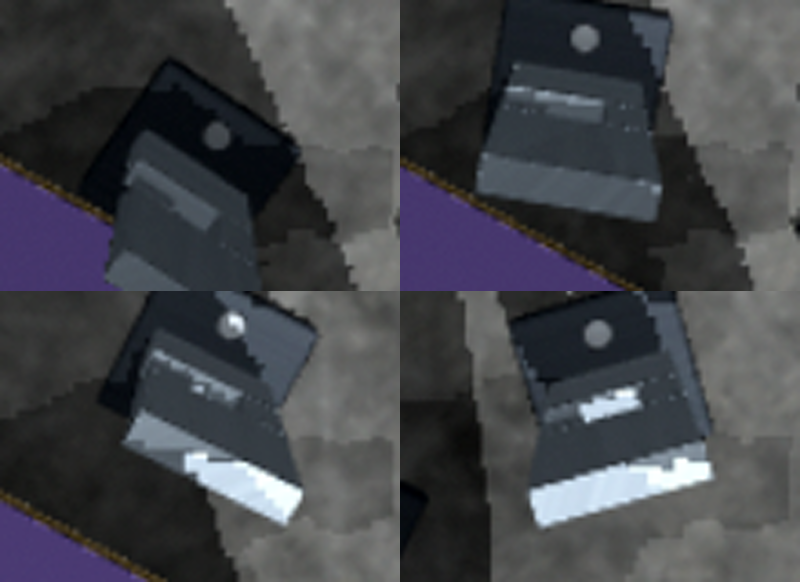

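The top-left tile shows bracket B knocked back and turned; C and D are unchanged. I'll hang D and C now, then measure B again.

```bash
python3 - <<'E'
from h import *
for n,i in (('D',3),('C',2)):
    s=pick(n)
    if s['opening']<4 or not hang(i,dz=-1.5): break
    if r.sense()['tool_pos'][2]<98: break
    release(i)
E
```

```text
at t 39.1 pos [479.1  66.6  82.8] F [-0.1  0.2 -0.2] op 85.6
grasp t 39.8 pos [478.2  66.5  82. ] F [-1.1 -0.4  1. ] op 7.4
front t 42.8 pos [587.9 113.4 115.6] F [-0.1 -0.5 -2.2] op 7.4
in t 44.0 pos [650.7 109.8 114.5] F [-0.2 -0.1 -1.8] op 7.1
slid t 45.0 pos [652.8 142.5 114.5] F [ 0.  -0.8 -2.9] op 7.3
down True t 45.6 pos [653.2 142.4 102.8] F [-0.2 -0.8  3.8] op 6.6
up t 47.5 pos [652.2 142.4 228.9] F [-0.3  0.7 -0.4] op 85.0
at t 49.7 pos [432.  153.2  82.8] F [-0.5  0.8  0.2] op 85.4
grasp t 50.4 pos [431.6 153.1  82.1] F [ 1.4  0.6 -0.2] op 7.4
front t 53.6 pos [584.1  47.3 115.6] F [-0.2 -0.1 -2.2] op 7.0
in t 54.8 pos [647.   43.9 114.5] F [ 0.1 -0.1 -2.9] op 7.5
slid t 55.8 pos [649.2  76.6 114.5] F [ 0.1  0.8 -3.5] op 6.8
down True t 56.4 pos [649.5  76.5 102.9] F [-0.2 -0.7  3.1] op 6.9
up t 58.3 pos [648.6  76.6 229. ] F [-0.3  0.5 -0. ] op 85.2
```

```bash
python3 - <<'E'
from h import *
c,im=pickle.load(open('br2.pkl','rb'))['B']
P=cast(c,[(313,221)],112,True)[0]; print(P)
c,im=look(P[0]+15,P[1]); pickle.dump((c,im),open('b3.pkl','wb'))
p=proj(c,[*P[:2],112],True)[0]; print(p)
u,w=(p-[32,24]).astype(int); print(u,w)
w-=6
g=np.clip((im[w:w+48,u:u+64].astype(float)-40)*1.4,0,255).astype(np.uint8)
cv2.imwrite('pics/b3.png',cv2.resize(g,(800,600),interpolation=cv2.INTER_CUBIC)[:,:,::-1])
E
```

```text
[449.07075801 248.33366786 112.        ]
[315.72757311 211.63856413]
283 187
```

View pics/b3.png

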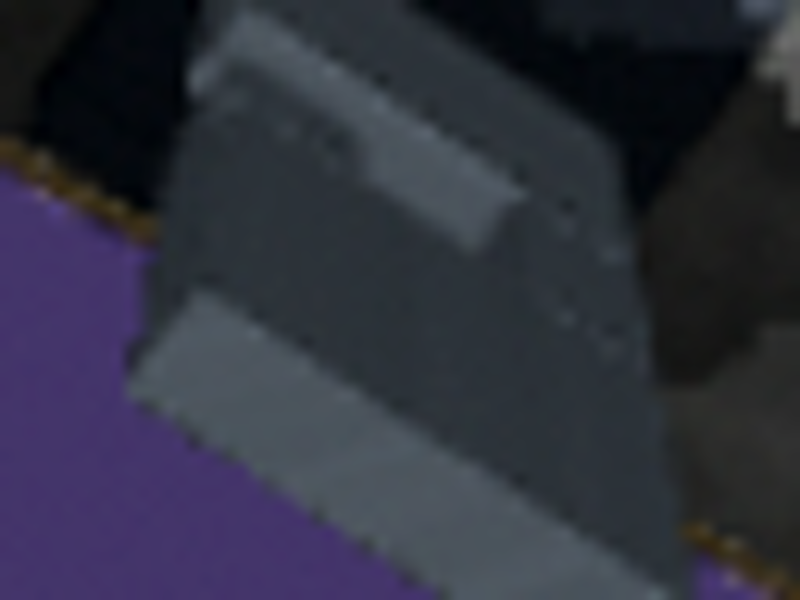

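```bash
python3 - <<'E'
from h import *
np.set_printoptions(precision=2,suppress=True)
c,im=pickle.load(open('b3.pkl','rb'))
p=(np.array([(200,290),(688,604),(130,388)])+.5)/12.5-.5+[283,181]
P=cast(c,p,112,True)[:,:2]
e=P[0]-P[1]; print('len',np.linalg.norm(e),'w',np.linalg.norm(P[0]-P[2])); yaw=np.arctan2(-e[0],e[1])
cen=(P[0]+P[2])/2-18*e/np.linalg.norm(e); print(cen,yaw,(P[0]+P[2])/2-e/2)
w,u=181+6,283
g=np.clip((im[w:w+48,u:u+64].astype(float)-40)*1.4,0,255).astype(np.uint8)
cv2.imwrite('pics/b4.png',cv2.resize(g,(800,600),interpolation=cv2.INTER_CUBIC)[:,:,::-1])
E
```

```text
len 34.525501967379334 w 7.272318663391823
[441.91 247.91] -0.6030992573200965 [442.33 248.51]
```

```bash
python3 - <<'E'
from h import *
o=pickle.load(open('poses.pkl','rb')); o['B']=(442.1,248.2,-0.603); pickle.dump(o,open('poses.pkl','wb'))
s=pick('B')
if s['opening']>4 and hang(1,dz=-1.5):
    if r.sense()['tool_pos'][2]>98: release(1)
E
```

```text
at t 63.0 pos [442.7 248.4  82.9] F [ 0.6 -0.4 -0.3] op 85.2
grasp t 63.7 pos [442.3 248.3  82.1] F [-0.4  0.7 -0. ] op 7.4
front t 67.3 pos [580.5 -18.7 115.6] F [-0.2  0.6 -3. ] op 6.6
in t 68.5 pos [643.3 -22.  114.5] F [-0.4  0.5 -2.1] op 6.8
slid t 69.5 pos [645.4  10.7 114.5] F [-0.4 -0.2 -2. ] op 7.3
down True t 70.1 pos [645.8  10.5 102.9] F [ 0.7 -0.6  4.2] op 7.1
up t 72.0 pos [644.8  10.7 228.9] F [ 0.1  0.6 -0.3] op 85.7
```

```bash
python3 - <<'E'
from h import *
r.goto([520,100,260],down(-np.pi/2)); r.pause(.4)
c=r.calibration('wrist'); im=r.read_camera('wrist'); pickle.dump((c,im),open('f.pkl','wb'))
np.set_printoptions(precision=0,suppress=True)
print(proj(c,[[*pin(i),133] for i in (1,2,3,4)],True))
m=np.vstack([cv2.resize(im[0:150,120:520],(800,300),interpolation=cv2.INTER_CUBIC),cv2.resize(im[0:240,:],(800,300))])
cv2.imwrite('pics/hung.png',m[:,:,::-1])
H=np.array([600.9,-56.7])
for a,rho in ((1.82,200),(0,250)):
    u=-np.sin(a)*CX+np.cos(a)*CY; n=np.cos(a)*CX+np.sin(a)*CY
    p=H+rho*u-50*n; print(p, r.solve_ik([*p,80],down(PSI+a+np.pi/2)))
E
```

```text
[[417.  59.]
 [343.  50.]
 [266.  47.]
 [194.  49.]]
[ 414. -144.] [-0. -0. -0.  1.  0. -2.]
[565. 196.] [0. 0. 0. 1. 0. 0.]
```

View pics/hung.png

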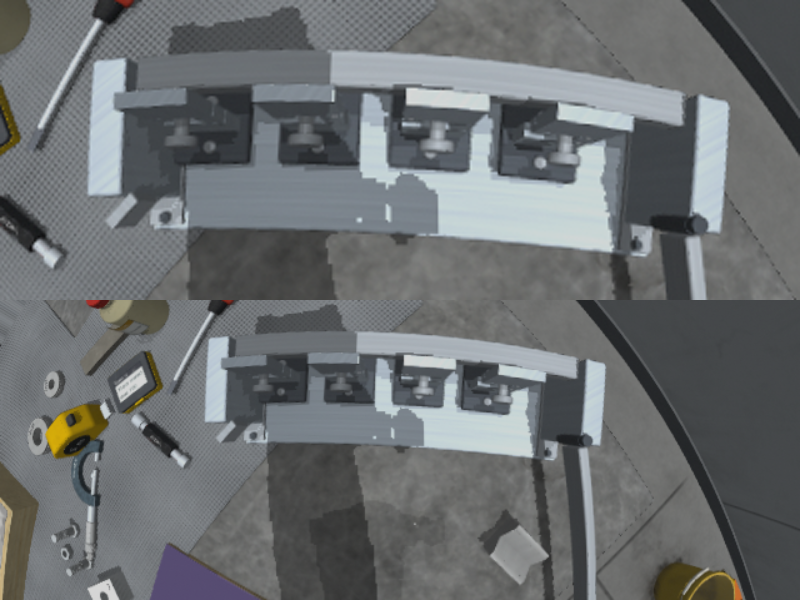

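All four brackets hang behind their heads, with tops at about (150,98), (290,93), (445,100) and (595,115), and the gate at (700,265) is still open. Now I'll sweep the gate shut.

```bash
cat > gate.py <<'E'
from h import *
H=np.array([600.9,-56.7])
def gp(a,rho,off):
    u=-np.sin(a)*CX+np.cos(a)*CY; n=np.cos(a)*CX+np.sin(a)*CY
    return [*(H+rho*u-(5+11+off)*n),82.], down(PSI+a+np.pi/2)
if __name__=='__main__':
    r.close()
    p,q=gp(1.82,200,45); r.goto([p[0],p[1],200],q); r.move_l(p,max_speed=120)
    for a in np.arange(1.82,0.19,-0.11):
        rho=200+50*(1.82-a)/1.6; p,q=gp(a,min(rho,248),0)
        if r.move_l(p,q,max_speed=70,until_force=12): st(f'force at {a}'); break
    st('near')
E
python3 gate.py
```

```text
near t 84.7 pos [529.7 181.3  81.9] F [0.7 0.8 0.5] op 0.0
```

```bash
python3 - <<'E'
from gate import *
for a in (0.12,0.08,0.05,0.03,0.015,0):
    p,q=gp(a,248,0); h=r.move_l(p,q,max_speed=30,until_force=20); st(f'{a} {h}')
    if h: break
for o in (-2,-4,-6,-8,-10,-12,-14):
    if h: break
    p,q=gp(0,248,o); h=r.move_l(p,q,max_speed=15,until_force=20); st(f'off {o} {h}')
E
```

```text
0.12 False t 86.2 pos [568.9 189.8  82. ] F [-0.4  0.1  1.2] op -0.2
0.08 False t 86.7 pos [579.2 190.8  82. ] F [ 0.8  0.6 -0. ] op -0.0
0.05 False t 87.1 pos [584.3 191.4  81.9] F [-5.8 -0.8  3.1] op 0.0
0.03 False t 87.4 pos [586.  191.6  81.9] F [-12.6  -1.6   7. ] op 0.2
0.015 False t 87.7 pos [594.5 191.9  81.6] F [-1.8  0.7 -0.8] op -0.0
0 False t 87.9 pos [598.7 191.9  81.7] F [-2.9  0.1 -0.7] op -0.1
off -2 False t 88.2 pos [598.7 191.9  81.7] F [-6.5  1.2  2.8] op 0.3
off -4 False t 88.5 pos [598.7 191.9  81.7] F [-11.3   0.3   5.5] op 0.0
off -6 False t 88.8 pos [598.7 191.9  81.7] F [-15.3   0.8   8.6] op -0.1
off -8 False t 89.1 pos [598.7 191.9  81.7] F [-19.2   0.7  10.9] op 0.1
off -10 False t 89.4 pos [598.7 191.9  81.7] F [-24.8   0.2  12.1] op 0.0
off -12 False t 89.6 pos [598.7 191.8  81.7] F [-28.8   0.7  16.3] op -0.0
off -14 False t 89.9 pos [598.7 191.9  81.7] F [-33.5  -1.6  18.1] op 0.1
```

Resistance rose, then snapped through at x of about 590, and the gate is now hard on its stop at 598.7. I'll back off, lift clear and check.

```bash
python3 - <<'E'
from gate import *
p,q=gp(0,248,0); r.move_l(p,q,max_speed=40)
p,q=gp(0,248,60); r.move_l(p,q,max_speed=80); r.move_l([*p[:2],240],max_speed=120)
r.goto([480,100,270],down(-np.pi/2)); r.pause(.5); st('')
im=r.read_camera('wrist'); cv2.imwrite('pics/end.png',cv2.resize(im[0:200,100:500],(800,400),interpolation=cv2.INTER_CUBIC)[:,:,::-1])
E
```

```text
t 96.1 pos [480. 100. 270.] F [0.1 0.1 1.1] op -0.1
```

View pics/end.png

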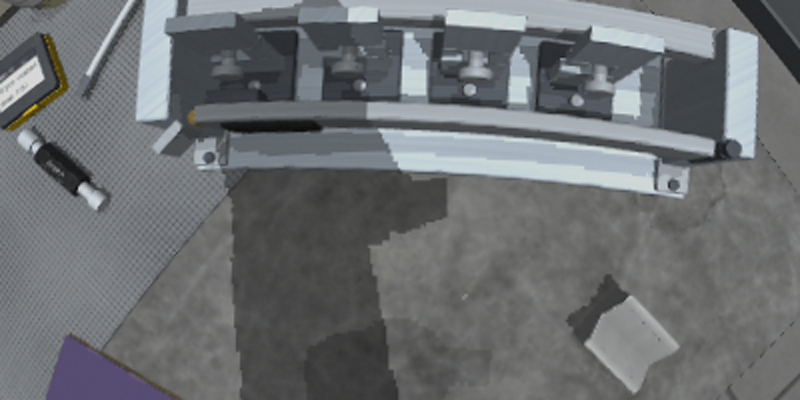

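The gate bar is shut from (195,112) to (735,150), with its tongue tip behind the strike at (170,135). All four brackets are still hanging.

```bash
python3 -c "
from rig import r
print(r.finish_job())"
```

```text
the job is handed in; nothing more can be done
None
```

All four brackets hang on the pins, the keeper gate is shut with its tongue latched behind the strike, and the job was handed in at about 96 s; no verdict came back.

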